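# Draw three spacers from the lever dispenser

## Robot

A 6-joint arm with a two-finger parallel gripper is mounted at the origin on the work surface. World frame = base frame: x ahead of the robot, y to its left, z up, the work surface at z = 0. Lengths are in mm, angles in rad, forces in N, time in s.
With the tool pointing down it reaches from about 350 to 1000 mm from the base axis. Payload 7.1 kg.
Tool frame: the origin (TCP) lies midway between the tips of the shut fingers; the grasp point (between the pads) lies 19 mm behind it; z points along the fingers, y is the line along which they close (so a half turn about z gives the same grasp; the last joint's range is limited). The gripper opens to 85 mm and grips with 20 to 120 N. Pads are 22 mm wide; open, the fingers measure 114 mm over their backs; the gripper's body (76 mm by 85 mm) begins 54 mm behind the grasp point. The pads swing forward as they close: fully open they stand 13 mm farther back than shut.
Start: joints at [1.148, 0.423, 1.63, -0, 1.089, -0.019], TCP at [245.54, 574.73, 231.319] pointing down, gripper open.
Joint ranges: [-3, 3], [-0.9, 2.11], [0.09, 2.58], [-1.31, 4.45], [0.11, 2.69], [-2.54, 2.54]. Speed limits (rad/s): [2.39, 2.39, 3.01, 3.14, 3.14, 3.14].

## Interface

Orientations are given as [roll, pitch, yaw] about the fixed x, y, z axes, in that order (R = Rz(yaw) Ry(pitch) Rx(roll)).
In Python, from plant import state, grab_frame, ctrl gives the robot as it stands.
- The arm moves only by the shell command python3 -m jog 'ROWS' [OPENING]. ROWS is a JSON object of lists of equal length, an entry for each row: "dp": the shift along the world's x, y, z in mm, a list of three; "angular": the turn, a rotation vector about the world's x, y, z in degrees, a list of three. In form: {"dp": [[x, y, z], ...], "angular": [[wx, wy, wz], ...]}. A call has 1 to 12 rows; each row shifts and turns the commanded pose from where the row before left it; what a row does not reach is not made up. A row lasts 1/12 s, in which the tool goes at most 41.7 mm and 7.16 degrees, less where a joint would pass 70% of its speed; a pose out of reach is approached as far as the arm can. A call is refused whole if a number of a shift passes 41.7 or a number of a turn 7.16, either way. A call with a gripper value outside its range is refused whole. OPENING is the opening, from -1 (shut) to 1 (fully open), set as the call begins (- or left out, the last holds). The fingers move at their own pace and stop on an object; the grip force is fixed at half the most. Time passes only in rows, so rows that do not move let the fingers close. It gives the time, the measured TCP pose, the force, the opening and the grip force at its end, in the units of the state.
- state(): the state, without advancing time (a new reading comes with each control period).
- grab_frame(name): name is "scene" or "top" or "wrist"; returns a dict with "pixels" (480x640x3 uint8, blue, green, red), "fx", "fy", "cx", "cy" (pixels), "extrinsics" (4x4, takes a point from camera to world coordinates). Camera axes: x right, y up, looking along -z (the intrinsics and any distortion apply to the point x, -y, -z); pixel columns grow to the right and rows downward; lengths in mm; the calibration is good to about 2 mm. A picture is of the moment at which its call begins. There is no depth.
- ctrl.hand_in(): hands the job in; it is judged then, once.
The state is a dict: "clock": time; "joints": joint angles; "dq": joint speeds; "tau": joint torques, N m; "tool_pos": TCP position; "tcp_rot": TCP orientation; "ft_force": force on the tool from outside, world axes, zero at the start; "wrist_torque": the same for the moment, N m; "gripper_width": finger opening in mm; "finger_force": force on a finger pad.
Only numpy, scipy, OpenCV 4.12 (cv2) and the standard library are available. Lean on these libraries where they do the work, as an engineer would, in place of code of your own. Each camera call takes 0.05 s, during which the arm holds its last target. There are 200 camera calls.

## Task

Stand the steel parts tray on the bench under the dispenser's outlet and let go of it, then draw exactly three spacers into it with the sprung lever: each time press the lever down until you feel it meet its stop, without forcing it, and let it come all the way up again. Do not touch the spacers by hand; leave the tray with its three spacers under the outlet, the rest in the magazine, and leave the shock, the gauge and the brass valve tool where they are.

Things in the scene. Friction and masses are not known exactly. Their poses are not given: they have to be found in the camera images.
- dispenser: Bench dispenser, steel and aluminium, bolted down. Origin at bench level under the magazine's axis; +x is the delivery direction, z up. Foot x -160 to -10 mm, 110 wide; pedestal 52 wide, x to -5 mm. Open-topped square magazine, 40 mm, floor 70 mm and top 145 mm above the bench. Two hinge towers at x -60, y +-40 mm, 170 mm tall. Must not be pushed with more than 40 N.
- outlet (a point): Middle of the outlet, 42 mm from the dispenser's origin along its +x, 70 mm above the bench. The chute (64 mm wide, underside 59 mm, cheeks up to 87 mm above the bench) is set by hand: its lip ends up to 5 mm short of or beyond this point, and it is also the lever's stop. Spacers drop off within about 40 mm beyond the lip.
- tray_place (a point): Point on the bench 60 mm from the dispenser's origin along its +x: the tray's centre belongs here, tray +x along dispenser +x, so that the handle points away from the dispenser (less than about 48 mm and the tray meets the pedestal).
- lever_hinge (a point): Middle of the lever's hinge, 60 mm from the dispenser's origin along its -x, 155 mm above the bench; the axis lies along the dispenser's y. The lever points to the dispenser's -x. Each full stroke, down to the stop and fully up, delivers one spacer: it drops only just before the stop (a shorter stroke leaves it on the lip and spoils the count), and the next takes its place only when the lever is fully up.
- lever (a joint): Lever angle in rad: 0 fully up (rest, 0.40 rad above level), growing as the paddle is pressed down. The spring takes about 5 N at the paddle at first, 11 N near the end. The stop is met at an angle between about 0.55 and 0.69, different in each episode: feel for it (a tip pressed straight down also rubs along the paddle, up to 7 N sideways).
- lever_pad (a point): Centre of the upper face of the lever's black paddle (50 mm long along the lever, 40 mm wide), 110 mm from the hinge; it moves with the lever, from 201 mm above the bench at rest to about 128 to 142 mm at the stop.
- tray: Loose open tray of steel, 180 g. Origin at the centre of its underside; 96 mm along its x, 86 mm along its y, 30 mm high, walls and floor about 3 mm. A bar handle 12 mm wide (y) and 16 mm high (16 to 32 mm above the underside) sticks out along its +x, from x = 48 to 109 mm.
- tray_grip (a point): Grip point in the middle of the tray's handle, 85 mm from the tray's centre along its +x, 24 mm above the underside; grip across the handle (along the tray's y).
- spacer1: A black disc 32 mm in diameter and 10 mm thick, 20 g; origin at the centre of its underside. Lowest in the magazine at the start, first to come out.
- spacer2: A black disc 32 mm in diameter and 10 mm thick, 20 g; origin at the centre of its underside. Second from below.
- spacer3: A black disc 32 mm in diameter and 10 mm thick, 20 g; origin at the centre of its underside. Third from below.
- spacer4: A black disc 32 mm in diameter and 10 mm thick, 20 g; origin at the centre of its underside. Higher in the stack; stays in the magazine.
- spacer5: A black disc 32 mm in diameter and 10 mm thick, 20 g; origin at the centre of its underside. Higher in the stack; stays in the magazine.
- spacer6: A black disc 32 mm in diameter and 10 mm thick, 20 g; origin at the centre of its underside. Higher in the stack; stays in the magazine.
- shock: Bystander: bicycle rear shock, black and steel, 245 mm long, lying on the grey mat beyond the dispenser; origin under its middle.
- gauge: Bystander: round steel pressure gauge 62 mm across and 30 mm high with a short brass stem, on the mat; origin under its centre.
- valve_tool: Bystander: brass bar 90 x 18 x 16 mm with a steel tip, on the mat; origin under its middle.

How it is judged (in metres and radians):
On the way, in this order (a step that is already met when the one before it is completed fails the run):
1. the tray stands released on the bench under the outlet (horizontal distance between tray and tray_place below 0.04 m and height (world z) of tray below 0.006 m and angle between tray's own z axis and vertical below 0.1 rad and contact force between the fingers and tray below 0.1 N), for 0.2 s.
2. the first spacer lies in the tray and the lever is fully up again (x of spacer1 in the frame of tray between -0.046 and 0.046 m and y of spacer1 in the frame of tray between -0.041 and 0.041 m and z of spacer1 in the frame of tray between -0.002 and 0.035 m and value of joint lever below 0.06 rad), for 0.2 s.
3. the second spacer lies in the tray and the lever is fully up again (x of spacer2 in the frame of tray between -0.046 and 0.046 m and y of spacer2 in the frame of tray between -0.041 and 0.041 m and z of spacer2 in the frame of tray between -0.002 and 0.035 m and value of joint lever below 0.06 rad), for 0.2 s.
4. the third spacer lies in the tray and the lever is fully up again (x of spacer3 in the frame of tray between -0.046 and 0.046 m and y of spacer3 in the frame of tray between -0.041 and 0.041 m and z of spacer3 in the frame of tray between -0.002 and 0.035 m and value of joint lever below 0.06 rad), for 0.2 s.
At the end, for the whole second after the job is handed in: The tray stands flat on the bench with its centre within 40 mm of tray_place; the three lowest spacers lie at rest inside it, the other three are still in the magazine (within 8 mm of its axis), and the lever is up (below 0.06 rad) (all of step 4 and horizontal distance between tray and tray_place below 0.04 m and height (world z) of tray below 0.006 m and angle between tray's own z axis and vertical below 0.1 rad and x of spacer1 in the frame of tray between -0.046 and 0.046 m and y of spacer1 in the frame of tray between -0.041 and 0.041 m and z of spacer1 in the frame of tray between -0.002 and 0.035 m and linear speed of each of spacer1, spacer2, spacer3 below 0.03 m/s and x of spacer2 in the frame of tray between -0.046 and 0.046 m and y of spacer2 in the frame of tray between -0.041 and 0.041 m and z of spacer2 in the frame of tray between -0.002 and 0.035 m and horizontal distance between each of spacer4, spacer5, spacer6 and dispenser below 0.008 m and height (world z) of each of spacer4, spacer5, spacer6 above 0.06 m); the robot touches nothing.
It fails at once if the fingers push the dispenser or its lever with more than 40 N (contact force between the fingers and dispenser above 40 N).
It fails at once if the fingers touch a spacer (contact force between the fingers and spacer1 above 0.5 N or contact force between the fingers and spacer2 above 0.5 N or contact force between the fingers and spacer3 above 0.5 N or contact force between the fingers and spacer4 above 0.5 N or contact force between the fingers and spacer5 above 0.5 N or contact force between the fingers and spacer6 above 0.5 N).
It fails at once if the shock, the gauge or the valve tool is moved by more than 20 mm (distance of any of shock, gauge, valve_tool from where it was at the start of the episode above 0.02 m).
It also fails if it takes over 67 s, if anything falls off the work surface, if the arm or the gripper's body presses on something with over 40 N, if the wrist force passes 120 N, or if a joint passes its speed limit or range.

## Working session

There is one attempt and no reset: what is moved stays moved. The work goes in short steps, Python scripts to look and compute and a shell command to move; the robot and the scene stay as the last step left them, time stands still between calls to the robot, and variables do not carry over. Pictures are saved under pics/ and viewed, at most 10 in all, crops included, and the job is handed in when it is done.

```bash
mkdir -p pics; ls
cat > h.py <<'E'
import numpy as np, cv2
from plant import state, grab_frame, ctrl
def ray(f,u,v):
    E=np.array(f["extrinsics"]); d=np.array([(u-f["cx"])/f["fx"],-(v-f["cy"])/f["fy"],-1.0])
    return E[:3,3],E[:3,:3]@d
def onz(f,u,v,z):
    o,d=ray(f,u,v); return o+d*(z-o[2])/d[2]
def proj(f,p):
    E=np.array(f["extrinsics"]); c=E[:3,:3].T@(np.array(p,float)-E[:3,3])
    return f["cx"]-f["fx"]*c[0]/c[2], f["cy"]+f["fy"]*c[1]/c[2]
E
python3 - <<'E'
from h import *
for n in("top","scene"):
    f=grab_frame(n); cv2.imwrite(f"pics/{n}0.png",np.array(f["pixels"])); print(n,f["fx"],f["cx"],f["cy"],[k for k in f],np.round(f["extrinsics"],3).tolist())
print(state())
E
```

```text
pics
top 490.3718804850323 317.34702421840024 238.66720908481395 ['pixels', 'fx', 'fy', 'cx', 'cy', 'extrinsics'] [[0.015, 0.993, -0.114, 504.748], [-1.0, 0.017, 0.017, 102.456], [0.019, 0.114, 0.993, 956.116], [0.0, 0.0, 0.0, 1.0]]
scene 484.2319104442922 321.4359926747478 238.54860774963552 ['pixels', 'fx', 'fy', 'cx', 'cy', 'extrinsics'] [[0.629, -0.459, 0.628, 1229.454], [0.777, 0.384, -0.498, -415.832], [-0.013, 0.801, 0.598, 749.231], [0.0, 0.0, 0.0, 1.0]]
{'clock': 0.1, 'joints': array([ 1.14801408e+00,  4.23813525e-01,  1.63058459e+00,  1.15823336e-05,
        1.08859532e+00, -1.90246582e-02]), 'dq': array([-1.50005914e-03, -1.28657651e-03, -1.99813350e-03,  5.00807474e-05,
       -8.54934218e-04, -7.68135354e-04]), 'tau': array([ 2.05203355e-04, -5.58421898e+01, -2.82446373e+01,  6.60859382e-05,
        2.96127946e-03,  2.86922887e-05]), 'tool_pos': array([245.33859304, 574.31206352, 230.60414824]), 'tcp_rot': array([-3.14019233e+00, -3.68999459e-05,  2.73782966e+00]), 'ft_force': array([-0.27364756, -0.40216643, -1.14312406]), 'wrist_torque': array([-0.00355402,  0.00209579, -0.01276327]), 'finger_force': 0.0, 'gripper_width': 85.55955807697521}
```

View pics/top0.png

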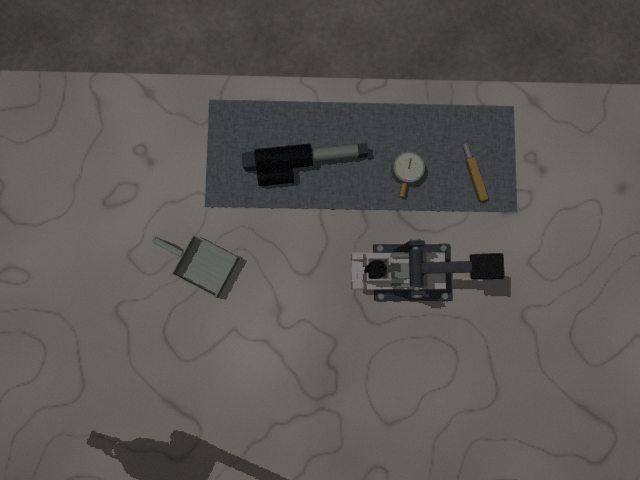

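View pics/scene0.png

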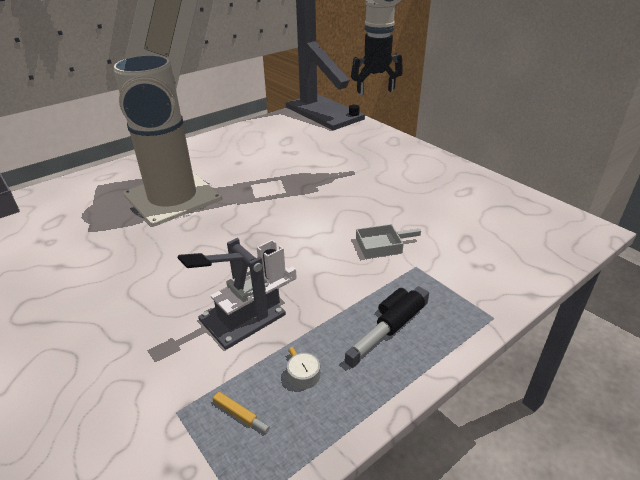

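The top view shows the tray at about (210,267) with its handle tip at (155,240), the magazine at (377,270) and the paddle at (487,266). The bystanders are on the mat above. I'll enlarge the working strip.

Run:
```python
from h import *
im=cv2.imread("pics/top0.png")
a=cv2.resize(im[225:310,140:260],None,fx=5,fy=5,interpolation=cv2.INTER_CUBIC)[:, :600]
b=cv2.resize(im[230:310,340:520],None,fx=4.4,fy=4.4,interpolation=cv2.INTER_CUBIC)[:352]
b=b[:, :792]
c=np.zeros((600,800,3),np.uint8)
a=cv2.resize(im[225:310,140:260],None,fx=2.9,fy=2.9,interpolation=cv2.INTER_CUBIC)
c[:a.shape[0],:a.shape[1]]=a; c[248:248+352,:792]=b
cv2.imwrite("pics/crop1.png",cv2.convertScaleAbs(c,alpha=1.8))
```

```text
(no output)
```

View pics/crop1.png

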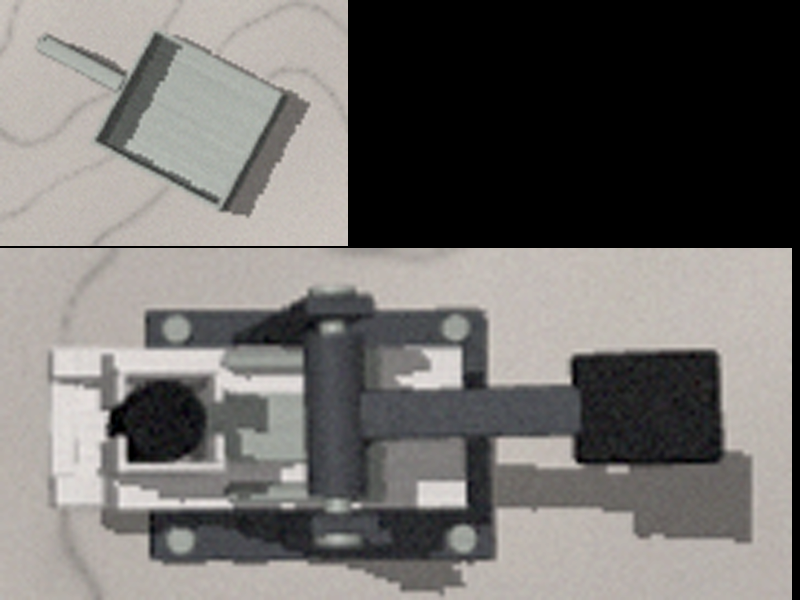

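```bash
cat >> h.py <<'E'
def wr(n,m=None):
    f=grab_frame(n); im=np.array(f["pixels"]); cv2.imwrite(f"pics/{m or n}.png",im); return f,im
E
python3 - <<'E'
from h import *
f=grab_frame("top")
A=lambda x,y:(140+x/2.9,225+y/2.9)
B=lambda x,y:(340+x/4.4,230+(y-248)/4.4)
P=lambda pts,z,g:np.array([onz(f,*g(*p),z) for p in pts])
t=P([(155,32),(287,92),(220,208),(98,138)],30,A); print("tray",t.round(1).tolist(),t.mean(0))
print([np.linalg.norm(t[i]-t[(i+1)%4]).round(1) for i in range(4)])
hd=P([(42,41),(123,82)],32,A); print("handle",hd.round(1).tolist(), np.degrees(np.arctan2(*(hd[0]-t.mean(0))[[1,0]])), np.degrees(np.arctan2(*(hd[0]-hd[1])[[1,0]])))
for k in(0,1): 
    d=(t[0]-t[1]) if k==0 else (t[3]-t[2]); print("edge ang",np.degrees(np.arctan2(d[1],d[0])))
for z in(8,12,16):
    ft=P([(146,310),(487,310),(494,558),(150,558)],z,B); print("foot",z,ft.round(1).tolist(),[np.linalg.norm(ft[i]-ft[(i+1)%4]).round(1) for i in range(4)])
print("mag",P([(166,420),(112,368),(222,468)],145,B).round(1).tolist())
print("pad",P([(647,407)],203,B).round(1), "hinge",P([(335,410)],165,B).round(1), "lip",P([(52,428)],70,B).round(1))
print(state()["tool_pos"])
E
```

```text
tray [[611.8, 320.8, 30.0], [574.0, 233.6, 30.0], [498.4, 274.1, 30.0], [542.2, 354.5, 30.0]] [556.59547351 295.75953756  30.        ]
[np.float64(95.1), np.float64(85.8), np.float64(91.5), np.float64(77.4)]
handle [[604.4, 393.2, 32.0], [578.6, 339.6, 32.0]] 63.848569224620775 64.26551804158703
edge ang 66.55767198579389
edge ang 61.42162947746601
foot 8 [[604.6, -23.2, 8.0], [607.2, -175.0, 8.0], [497.9, -176.3, 8.0], [495.7, -25.1, 8.0]] [np.float64(151.8), np.float64(109.3), np.float64(151.2), np.float64(109.0)]
foot 12 [[604.2, -22.6, 12.0], [606.8, -173.8, 12.0], [498.0, -175.1, 12.0], [495.7, -24.6, 12.0]] [np.float64(151.2), np.float64(108.8), np.float64(150.5), np.float64(108.5)]
foot 16 [[603.8, -22.1, 16.0], [606.4, -172.6, 16.0], [498.0, -174.0, 16.0], [495.8, -24.1, 16.0]] [np.float64(150.5), np.float64(108.4), np.float64(149.9), np.float64(108.0)]
mag [[548.7, -12.7, 145.0], [568.0, 7.8, 145.0], [531.0, -33.8, 145.0]]
pad [[ 552.8 -173.9  203. ]] hinge [[552.3 -72.2 165. ]] lip [[548.7  23.7  70. ]]
[245.38863416 574.3827661  230.73406595]
```

```bash
python3 -m jog '{"dp":[[29,-17,-6],[29,-17,-6],[29,-17,-6],[29,-17,-6],[29,-17,-6],[29,-17,-6],[29,-17,-6],[29,-17,-6],[29,-17,-6],[29,-17,-6],[29,-17,-6],[29,-16,-6]],"angular":[[0,0,-7.1],[0,0,-7.1],[0,0,-7.1],[0,0,-7.1],[0,0,-7.1],[0,0,-7.1],[0,0,-7.1],[0,0,-7.1],[0,0,-7.1],[0,0,-7.1],[0,0,-7.1],[0,0,-7.1]]}' 1; python3 -m jog '{"dp":[[0,0,0],[0,0,0]],"angular":[[0,0,-4],[0,0,-4]]}'; python3 -m jog '{"dp":[[0,0,0],[0,0,0]],"angular":[[0,0,0],[0,0,0]]}'
python3 - <<'E'
from h import *
f,im=wr("wrist","w1"); print(state()["tool_pos"],np.degrees(state()["tcp_rot"]))
for p in[(593.8,372,32),(604.4,393.2,32),(577.7,338.3,32)]: print(proj(f,p))
E
```

```text
clock: 1.15
tool_pos: [594.7, 370.4, 158.6]
tcp_rot: [-3.141, 0.001, 1.244]
ft_force: [0.2, 0.4, 0.8]
gripper_width: 85.7
finger_force: 0.0
clock: 1.32
tool_pos: [595.0, 369.8, 158.1]
tcp_rot: [-3.141, 0.001, 1.104]
ft_force: [-0.2, 0.4, 0.3]
gripper_width: 85.4
finger_force: 0.0
clock: 1.48
tool_pos: [593.4, 371.5, 158.9]
tcp_rot: [-3.141, 0.001, 1.113]
ft_force: [-0.4, -0.7, 0.7]
gripper_width: 85.3
finger_force: 0.0
[593.25657702 371.78789899 159.11894416] [-1.79985603e+02  1.93085278e-02  6.38052608e+01]
(np.float64(323.50726070895195), np.float64(236.33157964444385))
(np.float64(323.7298070137257), np.float64(203.34564975700707))
(np.float64(324.0839177992999), np.float64(285.32448215080325))
```

View pics/w1.png

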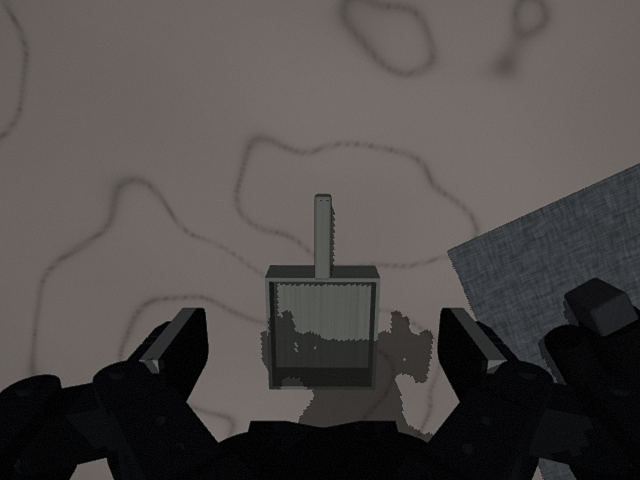

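The wrist view shows the handle straight under the tool, at column 322 and rows 196–277, about 4 mm farther out than predicted. I'll descend.

```bash
python3 -m jog '{"dp":[[2,4,-20],[0,0,-30],[0,0,-30],[0,0,-30],[0,0,-20],[0,0,-12],[0,0,-8],[0,0,-2],[0,0,0],[0,0,0]],"angular":[[0,0,0],[0,0,0],[0,0,0],[0,0,0],[0,0,0],[0,0,0],[0,0,0],[0,0,0],[0,0,0],[0,0,0]]}' && python3 -m jog '{"dp":[[0,0,0],[0,0,0],[0,0,0],[0,0,0],[0,0,0],[0,0,0],[0,0,0],[0,0,0],[0,0,0],[0,0,0]],"angular":[[0,0,0],[0,0,0],[0,0,0],[0,0,0],[0,0,0],[0,0,0],[0,0,0],[0,0,0],[0,0,0],[0,0,0]]}' -1
```

```text
clock: 2.37
tool_pos: [596.4, 376.4, 8.8]
tcp_rot: [3.14, -0.002, 1.112]
ft_force: [0.4, 0.2, -0.1]
gripper_width: 85.4
finger_force: 0.0
clock: 3.2
tool_pos: [595.6, 375.8, 7.5]
tcp_rot: [-3.142, -0.0, 1.111]
ft_force: [-1.0, -0.5, 4.4]
gripper_width: 10.7
finger_force: 61.6
```

```bash
python3 -m jog '{"dp":[[0,0,5],[0,0,5],[0,0,5],[-6,-15,0],[-6,-20,0],[-6,-20,0],[-6,-20,0],[-6,-20,0],[-6,-15,0],[-6,-10,0],[0,0,0],[0,0,0]],"angular":[[0,0,0],[0,0,0],[0,0,0],[0,0,4],[0,0,4],[0,0,4],[0,0,4],[0,0,4],[0,0,4],[0,0,3],[0,0,0],[0,0,0]]}'
python3 - <<'E'
from h import *
f,im=wr("scene","s2"); g,im2=wr("top","t2")
cv2.imwrite("pics/c2.png",np.hstack([cv2.resize(im[150:350,220:480],None,fx=1.5,fy=1.5),cv2.convertScaleAbs(cv2.resize(im2[200:320,120:280],None,fx=2.5,fy=2.5),alpha=1.8)]))
E
```

```text
clock: 4.2
tool_pos: [553.8, 255.7, 22.7]
tcp_rot: [3.141, -0.0, 1.58]
ft_force: [0.5, 0.4, -2.4]
gripper_width: 10.8
finger_force: 60.9
```

View pics/c2.png

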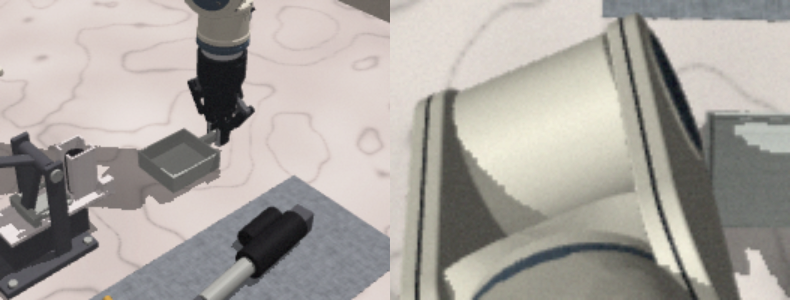

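The tray is held level at the handle and clear of everything, so I'll move it in slowly under the chute.

```bash
python3 -m jog '{"dp":[[-2,-15,0],[-2,-15,0],[-2,-15,0],[0,-15,0],[0,-15,0],[0,-15,0],[0,-12,0],[0,-10,0],[0,-8,0],[0,0,0],[0,0,0],[0,0,0]],"angular":[[0,0,0.5],[0,0,0],[0,0,0],[0,0,0],[0,0,0],[0,0,0],[0,0,0],[0,0,0],[0,0,0],[0,0,0],[0,0,0],[0,0,0]]}'
python3 -m jog '{"dp":[[0,0,-3],[0,0,-3],[0,0,-3],[0,0,-2],[0,0,-2],[0,0,-1],[0,0,-1],[0,0,0],[0,0,0]],"angular":[[0,0,0],[0,0,0],[0,0,0],[0,0,0],[0,0,0],[0,0,0],[0,0,0],[0,0,0],[0,0,0]]}'
python3 - <<'E'
from h import *
f,im=wr("scene","s3"); g,im2=wr("top","t3")
cv2.imwrite("pics/c3.png",np.hstack([cv2.resize(im[170:370,190:450],None,fx=1.5,fy=1.5),cv2.convertScaleAbs(cv2.resize(im2[210:330,250:410],None,fx=2.5,fy=2.5),alpha=1.8)]))
E
```

```text
clock: 5.3
tool_pos: [547.7, 136.0, 22.4]
tcp_rot: [3.141, -0.0, 1.591]
ft_force: [-0.4, 0.6, -1.2]
gripper_width: 11.2
finger_force: 61.0
clock: 6.05
tool_pos: [547.4, 135.8, 7.6]
tcp_rot: [-3.141, -0.0, 1.591]
ft_force: [-1.5, 0.6, 2.4]
gripper_width: 11.0
finger_force: 61.6
```

View pics/c3.png

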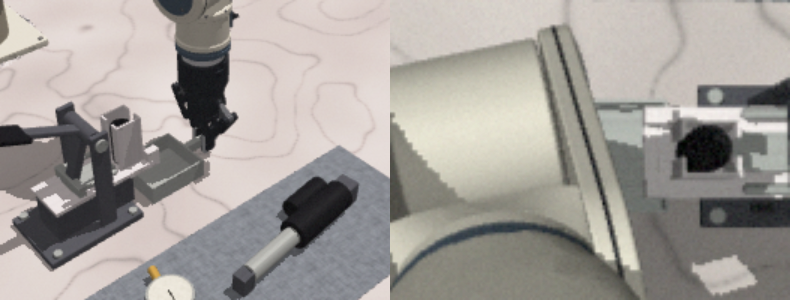

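The tray is on the bench with its inner end under the chute and the handle pointing away. I'll release it, rise and look from above.

```bash
python3 -m jog '{"dp":[[0,0,0],[0,0,0],[0,0,0],[0,0,0],[0,0,0],[0,0,0],[0,0,0],[0,0,0],[0,0,5],[0,0,10],[0,0,20],[0,0,30]],"angular":[[0,0,0],[0,0,0],[0,0,0],[0,0,0],[0,0,0],[0,0,0],[0,0,0],[0,0,0],[0,0,0],[0,0,0],[0,0,0],[0,0,0]]}' 1
python3 -m jog '{"dp":[[0,0,35],[0,0,35],[0,0,35],[0,0,35],[0,0,35],[0,0,35],[0,-35,10],[0,-35,0],[0,-35,0],[0,-35,0],[0,-35,0],[0,-35,0]],"angular":[[0,0,0],[0,0,0],[0,0,0],[0,0,0],[0,0,0],[0,0,0],[0,0,0],[0,0,0],[0,0,0],[0,0,0],[0,0,0],[0,0,0]]}' -1
python3 -m jog '{"dp":[[1,-35,0],[1,-35,0],[1,-30,0],[1,0,0],[1,0,0],[0,0,0]],"angular":[[0,0,0],[0,0,0],[0,0,0],[0,0,0],[0,0,0],[0,0,0]]}'
python3 - <<'E'
from h import *
f,im=wr("scene","s4"); g,im2=wr("top","t4"); w,im3=wr("wrist","w4")
cv2.imwrite("pics/c4.png",np.vstack([np.hstack([cv2.resize(im[170:370,190:450],(390,300)),cv2.convertScaleAbs(cv2.resize(im2[210:330,250:410],(400,300)),alpha=1.8)]),cv2.resize(im3[:, :],(790,592))[292:592]]))
for p in[(552.4,-175,201)]: print(proj(w,p))
E
```

```text
clock: 7.15
tool_pos: [545.9, 135.3, 71.8]
tcp_rot: [-3.138, 0.001, 1.591]
ft_force: [0.7, 0.1, -0.0]
gripper_width: 85.5
finger_force: 0.0
clock: 8.15
tool_pos: [547.0, -75.8, 293.6]
tcp_rot: [3.14, 0.0, 1.591]
ft_force: [1.2, -0.3, 0.8]
gripper_width: -0.1
finger_force: 0.0
clock: 8.65
tool_pos: [552.4, -173.9, 292.8]
tcp_rot: [3.141, -0.0, 1.591]
ft_force: [0.2, 0.4, -0.6]
gripper_width: -0.2
finger_force: 0.0
(np.float64(323.0632872756169), np.float64(254.3793221341774))
```

View pics/c4.png

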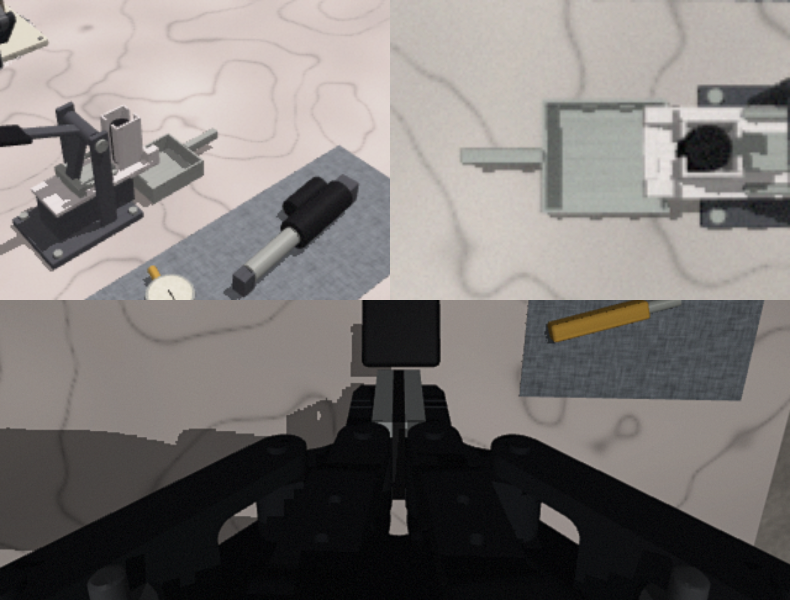

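The tray stands squarely under the chute with the handle outward, and the paddle is centred under the shut fingers. I'll check the tray position by numbers and move down towards the paddle.

```bash
python3 - <<'E'
from h import *
f=grab_frame("top")
print(onz(f,278,272,32),onz(f,312,251.5,30),onz(f,312,296,30))
E
python3 -m jog '{"dp":[[0,-5,-20],[0,0,-25],[0,0,-20],[0,0,-9],[0,0,0],[0,0,-5],[0,0,-5],[0,0,-5],[0,0,0]],"angular":[[0,0,0],[0,0,0],[0,0,0],[0,0,0],[0,0,0],[0,0,0],[0,0,0],[0,0,0],[0,0,0]]}'
```

```text
[546.29486784 159.21265853  32.        ] [586.20596108  95.93419712  30.        ] [502.45207767  94.5656866   30.        ]
clock: 9.6
tool_pos: [553.4, -179.5, 203.7]
tcp_rot: [3.14, 0.001, 1.591]
ft_force: [1.4, 0.5, 3.1]
gripper_width: 0.4
finger_force: 1.7
```

```bash
python3 -m jog '{"dp":[[0,0,-4],[0,0,-4],[0,0,-4],[0,0,-4],[0,0,-4],[0,0,-4],[0,0,-4],[0,0,-4],[0,0,-4],[0,0,-4],[0,0,-4],[0,0,0]],"angular":[[0,0,0],[0,0,0],[0,0,0],[0,0,0],[0,0,0],[0,0,0],[0,0,0],[0,0,0],[0,0,0],[0,0,0],[0,0,0],[0,0,0]]}'
python3 -m jog '{"dp":[[0,0,-2],[0,0,-2],[0,0,-2],[0,0,0]],"angular":[[0,0,0],[0,0,0],[0,0,0],[0,0,0]]}'
```

```text
clock: 10.6
tool_pos: [554.0, -180.9, 160.6]
tcp_rot: [3.138, 0.003, 1.591]
ft_force: [-0.4, -4.9, 8.1]
gripper_width: 0.0
finger_force: 3.7
clock: 10.93
tool_pos: [554.1, -181.0, 155.1]
tcp_rot: [3.138, 0.003, 1.591]
ft_force: [-1.4, -6.2, 7.5]
gripper_width: 0.4
finger_force: 4.5
```

```bash
python3 -m jog '{"dp":[[0,0,-2],[0,0,-2],[0,0,-2],[0,0,-2],[0,0,0]],"angular":[[0,0,0],[0,0,0],[0,0,0],[0,0,0],[0,0,0]]}' | egrep 'pos|ft|fing'
for i in 1 ; do python3 -m jog '{"dp":[[0,0,-1],[0,0,0]],"angular":[[0,0,0],[0,0,0]]}'| egrep 'pos|ft|fing'; done
python3 -m jog '{"dp":[[0,0,-1],[0,0,0]],"angular":[[0,0,0],[0,0,0]]}'| egrep 'pos|ft|fing'
```

```text
tool_pos: [554.1, -180.7, 147.1]
ft_force: [-0.9, -3.9, 9.1]
finger_force: 5.0
tool_pos: [554.1, -180.6, 146.3]
ft_force: [-1.7, -3.6, 10.3]
finger_force: 5.2
tool_pos: [554.1, -180.6, 145.3]
ft_force: [-1.7, -3.9, 10.0]
finger_force: 5.3
```

```bash
python3 -m jog '{"dp":[[0,0,-1],[0,0,0]],"angular":[[0,0,0],[0,0,0]]}'| egrep 'pos|ft'
python3 -m jog '{"dp":[[0,0,-1],[0,0,0]],"angular":[[0,0,0],[0,0,0]]}'| egrep 'pos|ft'
```

```text
tool_pos: [554.1, -180.5, 144.3]
ft_force: [-1.2, -3.0, 10.2]
tool_pos: [554.1, -180.4, 143.3]
ft_force: [-0.5, -2.7, 10.5]
```

```bash
python3 -m jog '{"dp":[[0,0,-1],[0,0,0]],"angular":[[0,0,0],[0,0,0]]}'| egrep 'pos|ft'
```

```text
tool_pos: [554.1, -180.3, 142.3]
ft_force: [-0.9, -3.1, 10.7]
```

```bash
python3 -m jog '{"dp":[[0,0,-1],[0,0,0]],"angular":[[0,0,0],[0,0,0]]}'| egrep 'pos|ft'
python3 -m jog '{"dp":[[0,0,-1],[0,0,0]],"angular":[[0,0,0],[0,0,0]]}'| egrep 'pos|ft'
```

```text
tool_pos: [554.1, -180.2, 141.3]
ft_force: [-0.4, -1.8, 11.2]
tool_pos: [554.1, -180.1, 140.5]
ft_force: [-1.1, -1.3, 12.6]
```

```bash
python3 -m jog '{"dp":[[0,0,-1],[0,0,0]],"angular":[[0,0,0],[0,0,0]]}'| egrep 'pos|ft'
```

```text
tool_pos: [554.1, -180.0, 140.0]
ft_force: [-2.8, 0.5, 18.0]
```

The force jumped to 18 N with only 0.5 mm of travel, so the stop is met at about 140 mm. A small extra press, then all the way up.

```bash
python3 -m jog '{"dp":[[0,0,-0.5],[0,0,0],[0,0,0]],"angular":[[0,0,0],[0,0,0],[0,0,0]]}'| egrep 'pos|ft'
python3 -m jog '{"dp":[[0,0,6.5],[0,0,6],[0,0,6],[0,0,6],[0,0,6],[0,0,6],[0,0,6],[0,0,6],[0,0,6],[0,0,6],[0,0,6],[0,0,6]],"angular":[[0,0,0],[0,0,0],[0,0,0],[0,0,0],[0,0,0],[0,0,0],[0,0,0],[0,0,0],[0,0,0],[0,0,0],[0,0,0],[0,0,0]]}'
python3 -m jog '{"dp":[[0,0,6],[0,0,0],[0,0,0],[0,0,0],[0,0,0]],"angular":[[0,0,0],[0,0,0],[0,0,0],[0,0,0],[0,0,0]]}'| egrep 'pos|ft'
python3 - <<'E'
from h import *
f,im=wr("scene","s5"); g,im2=wr("top","t5")
cv2.imwrite("pics/c5.png",np.hstack([cv2.resize(im[190:330,190:320],(390,420)),cv2.convertScaleAbs(cv2.resize(im2[220:320,300:400],(410,410)),alpha=1.8)[:410]]) if 0 else np.hstack([cv2.resize(im[200:300,170:310],(420,300)),cv2.resize(cv2.convertScaleAbs(im2[220:320,290:415],alpha=1.8),(375,300))]))
E
```

```text
tool_pos: [554.2, -180.0, 139.9]
ft_force: [-3.2, 0.4, 19.2]
clock: 13.93
tool_pos: [552.1, -179.2, 209.5]
tcp_rot: [-3.141, -0.0, 1.591]
ft_force: [-0.4, 0.5, 0.3]
gripper_width: -0.3
finger_force: 0.0
tool_pos: [552.2, -179.3, 214.8]
ft_force: [-0.7, 0.0, 0.6]
```

View pics/c5.png

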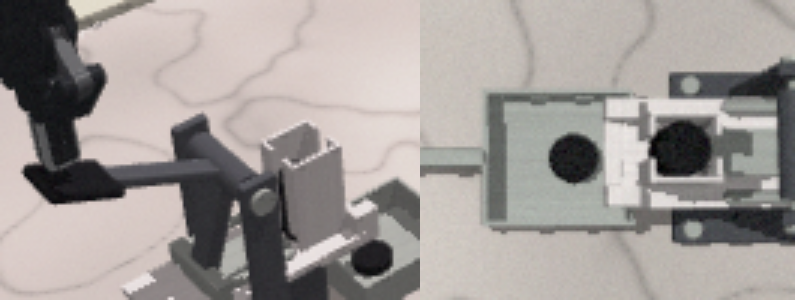

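Spacer 1 lies mid-tray (crop 573,158). Second stroke, to the same depth, slow at the end.

```bash
python3 -m jog '{"dp":[[0,0,-5],[0,0,-5],[0,0,-5],[0,0,-5],[0,0,-5],[0,0,-5],[0,0,-5],[0,0,-5],[0,0,-5],[0,0,-5],[0,0,-5],[0,0,-5]],"angular":[[0,0,0],[0,0,0],[0,0,0],[0,0,0],[0,0,0],[0,0,0],[0,0,0],[0,0,0],[0,0,0],[0,0,0],[0,0,0],[0,0,0]]}'| egrep 'pos|ft'
python3 -m jog '{"dp":[[0,0,-2],[0,0,-2],[0,0,-2],[0,0,-2],[0,0,-2],[0,0,-1],[0,0,-1],[0,0,-1],[0,0,-1],[0,0,-1],[0,0,0]],"angular":[[0,0,0],[0,0,0],[0,0,0],[0,0,0],[0,0,0],[0,0,0],[0,0,0],[0,0,0],[0,0,0],[0,0,0],[0,0,0]]}'| egrep 'pos|ft'
python3 -m jog '{"dp":[[0,0,-0.5],[0,0,-0.5],[0,0,-0.5],[0,0,-0.5],[0,0,-0.5],[0,0,-0.5],[0,0,0]],"angular":[[0,0,0],[0,0,0],[0,0,0],[0,0,0],[0,0,0],[0,0,0],[0,0,0]]}'| egrep 'pos|ft'
```

```text
tool_pos: [553.7, -180.8, 156.0]
ft_force: [-0.5, -5.6, 10.1]
tool_pos: [553.7, -180.0, 141.2]
ft_force: [-0.7, -2.0, 11.5]
tool_pos: [553.8, -179.8, 139.6]
ft_force: [-5.3, 0.5, 23.4]
```

```bash
python3 -m jog '{"dp":[[0,0,6],[0,0,6],[0,0,6],[0,0,6],[0,0,6],[0,0,6],[0,0,6],[0,0,6],[0,0,6],[0,0,6],[0,0,6],[0,0,6]],"angular":[[0,0,0],[0,0,0],[0,0,0],[0,0,0],[0,0,0],[0,0,0],[0,0,0],[0,0,0],[0,0,0],[0,0,0],[0,0,0],[0,0,0]]}'| egrep 'pos|ft'
python3 -m jog '{"dp":[[0,0,6],[0,0,0],[0,0,0],[0,0,0],[0,0,0]],"angular":[[0,0,0],[0,0,0],[0,0,0],[0,0,0],[0,0,0]]}'| egrep 'pos|ft'
python3 - <<'E'
from h import *
g,im2=wr("top","t6"); f,im=wr("scene","s6")
cv2.imwrite("pics/c6.png",np.hstack([cv2.resize(im[200:300,170:310],(420,300)),cv2.resize(cv2.convertScaleAbs(im2[220:320,290:415],alpha=1.8),(375,300))]))
E
```

```text
tool_pos: [552.1, -179.3, 209.5]
ft_force: [0.1, -0.7, 0.8]
tool_pos: [552.2, -179.4, 214.8]
ft_force: [-0.8, -0.5, -0.2]
```

View pics/c6.png

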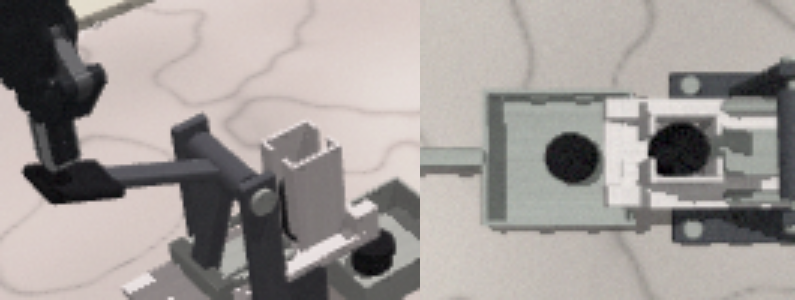

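Spacer 2 lies on top of spacer 1 in the tray (scene crop 373,250), and the stack in the magazine has gone down. Third stroke.

```bash
python3 -m jog '{"dp":[[0,0,-5],[0,0,-5],[0,0,-5],[0,0,-5],[0,0,-5],[0,0,-5],[0,0,-5],[0,0,-5],[0,0,-5],[0,0,-5],[0,0,-5],[0,0,-5]],"angular":[[0,0,0],[0,0,0],[0,0,0],[0,0,0],[0,0,0],[0,0,0],[0,0,0],[0,0,0],[0,0,0],[0,0,0],[0,0,0],[0,0,0]]}'| egrep 'pos|ft'
python3 -m jog '{"dp":[[0,0,-2],[0,0,-2],[0,0,-2],[0,0,-2],[0,0,-2],[0,0,-1],[0,0,-1],[0,0,-1],[0,0,-1],[0,0,-1],[0,0,0]],"angular":[[0,0,0],[0,0,0],[0,0,0],[0,0,0],[0,0,0],[0,0,0],[0,0,0],[0,0,0],[0,0,0],[0,0,0],[0,0,0]]}'| egrep 'pos|ft'
python3 -m jog '{"dp":[[0,0,-0.5],[0,0,-0.5],[0,0,-0.5],[0,0,-0.5],[0,0,-0.5],[0,0,-0.5],[0,0,0]],"angular":[[0,0,0],[0,0,0],[0,0,0],[0,0,0],[0,0,0],[0,0,0],[0,0,0]]}'| egrep 'pos|ft'
```

```text
tool_pos: [553.6, -180.7, 156.0]
ft_force: [-1.6, -4.7, 10.5]
tool_pos: [553.6, -179.9, 141.2]
ft_force: [-1.2, -1.9, 11.0]
tool_pos: [553.8, -179.8, 139.7]
ft_force: [-4.9, -0.3, 23.1]
```

```bash
python3 -m jog '{"dp":[[0,0,6],[0,0,6],[0,0,6],[0,0,6],[0,0,6],[0,0,6],[0,0,6],[0,0,6],[0,0,6],[0,0,6],[0,0,6],[0,0,6]],"angular":[[0,0,0],[0,0,0],[0,0,0],[0,0,0],[0,0,0],[0,0,0],[0,0,0],[0,0,0],[0,0,0],[0,0,0],[0,0,0],[0,0,0]]}'| egrep 'pos|ft'
python3 -m jog '{"dp":[[0,0,20],[0,0,20],[0,0,20],[0,0,0],[0,0,0],[0,0,0],[0,0,0]],"angular":[[0,0,0],[0,0,0],[0,0,0],[0,0,0],[0,0,0],[0,0,0],[0,0,0]]}'| egrep 'clock|pos|ft'
python3 - <<'E'
from h import *
g,im2=wr("top","t7"); f,im=wr("scene","s7")
cv2.imwrite("pics/c7.png",np.hstack([cv2.resize(im[200:300,170:310],(420,300)),cv2.resize(cv2.convertScaleAbs(im2[220:320,290:415],alpha=1.8),(375,300))]))
E
```

```text
tool_pos: [552.1, -179.2, 209.5]
ft_force: [0.4, 0.2, -0.3]
clock: 22.55
tool_pos: [551.7, -179.2, 268.0]
ft_force: [0.6, -0.1, 0.5]
```

View pics/c7.png

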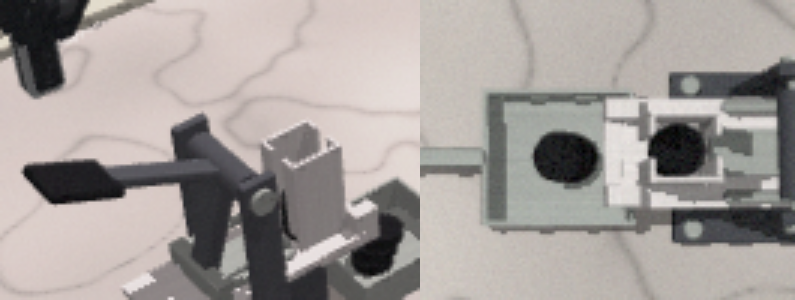

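All three spacers are piled in the tray, the lever is up and the robot is clear, so I'll hand in.

```bash
python3 -c "
from plant import ctrl
print(ctrl.hand_in())"
```

```text
the job is handed in; nothing more can be done
None
```

I handed the job in at about 23 s: the tray stands released under the outlet with three spacers in it after three full lever strokes (peak about 23 N at the stop), the lever is up, and the robot touched none of the spacers or the shock, gauge and valve tool; no verdict came back.

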